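# Level the starter cradle and hold the test bench's switch on START

### The arm

A 6-joint arm with a two-finger parallel gripper is mounted at the origin on the work surface. World frame = base frame: x ahead of the robot, y to its left, z up, the work surface at z = 0. Lengths are in mm, angles in degrees, forces in N, time in s.
With the tool pointing down it reaches from about 425 to 950 mm from the base axis. Payload 3.5 kg.
Tool frame: the origin (TCP) lies between the finger pads; the fingertips stand env.nose_length ahead of it and the grasp point (between the pads) lies 3 mm ahead of it (env.nose_length is the distance from the TCP to the fingertips, in mm); z points along the fingers, y is the line along which they close (so a half turn about z gives the same grasp; the last joint's range is limited). The gripper opens to 85 mm and grips with 20 to 120 N. Pads are 22 mm wide; open, the fingers measure 114 mm over their backs; the gripper's body (76 mm by 85 mm) begins 54 mm behind the grasp point. The pads swing forward as they close: fully open they stand 13 mm farther back than shut.
Start: joints at [67.666, 16.404, 90.338, -0, 73.258, -8.594], TCP at [160.282, 655.68, 223.125] pointing down, gripper open.
Joint ranges: [-158.93, 158.93], [-51.34, 127.21], [12.03, 142.37], [-87.48, 267.48], [13.55, 161.25], [-162.69, 162.69]. Speed limits (degrees/s): [159.86, 159.86, 180, 180, 180, 180].

### API

Orientations are given as [roll, pitch, yaw] about the fixed x, y, z axes, in that order (R = Rz(yaw) Ry(pitch) Rx(roll)).
In Python, from bench import env, viewer gives the robot as it stands. Calls block until the motion is done:
- env.move_to(position, orientation): joint-space move of the TCP to a pose.
- env.move_linear(position, rot=None, feed=150, until_force=None): straight line of the TCP; rot=None keeps the orientation; feed is the mean speed in mm/s. With until_force (N) it stops when the force on the tool has changed by that much, and returns True; else False.
- env.goto_joints(angles): joint-space move.
- env.release() and env.close(force=None): open the fingers fully, or close them until they stop; force is the grip in N (None keeps the last).
- env.sleep(seconds).
- env.solve_ik(position, orientation): joint angles nearest the present ones, or None.
- env.read_state(): the state.
- viewer.get_image(name): name is "scene" or "side" or "wrist"; returns a dict with "pixels" (400x640x3 uint8, blue, green, red), "fx", "fy", "cx", "cy" (pixels), "pose" (4x4, takes a point from camera to world coordinates); the wrist camera has in their place "tool_from_camera" (4x4, takes a point from camera to tool coordinates, whose origin is the TCP and whose axes are the flange's). Camera axes: x right, y up, looking along -z (the intrinsics and any distortion apply to the point x, -y, -z); pixel columns grow to the right and rows downward; lengths in mm; the calibration is good to about 2 mm. A picture is of the moment at which its call begins: read the wrist's pose just before it. There is no depth.
A pose or a line that the arm cannot do raises env.IKError and nothing moves.
- env.close_job(): hands the job in; it is judged then, once.
Trained networks look in the newest picture that a camera, given by its name, has taken for a name from the list of things; names that differ only in an ending like _2 or _b are one class to them, and where a whole thing is asked for, a point or a joint stands for the part that bears it (a point fixed in the world has none). Each returns a list of dicts, best first, with "conf" (0 to 1); they miss things now and then, are a little off and sometimes report something else, mostly with a low value. They report only what shows in the picture. A call takes as long as a camera call.
- viewer.find_in(query, camera): "pixel" ([column, row] in pixels, amid what is visible of it).
- viewer.cut_out(query, camera): "mask" (400x640 bool, what is visible of it) and "pixel" ([column, row] in pixels, amid what is visible of it).
The state is a dict: "time_s": time; "joints": joint angles; "dq": joint speeds; "joint_torque": joint torques, N m; "ee_pos": TCP position; "orientation": TCP orientation; "wrist_force": force on the tool from outside, world axes, zero at the start; "moment": the same for the moment, N m; "gripper_width": finger opening in mm; "gripper_force": force on a finger pad.
Only numpy, scipy, OpenCV 4.12 (cv2) and the standard library are available. Lean on these libraries where they do the work, as an engineer would, in place of code of your own. Each camera call takes 0.05 s, during which the arm holds its last target. There are 200 camera calls.

### The job

A starter motor is strapped in the hinged cradle of the parts counter's test bench, with its tail hanging low. Turn the black hand knob of the jack screw until the cradle sits level; only then turn the red-handled switch clockwise past its two clicks, all the way to the red START mark, and keep holding it there with the gripper against its return spring: the job finishes while you are still holding the switch on START. Leave the wrench, the carton, the spray can and the socket where they are.

Things in the scene. Friction and masses are not known exactly. Their poses are not given: they have to be found in the camera images.
- tester: starter test bench, fixed to the counter; dark blue base 320 x 440 mm, deck 32 mm high; place and turn (up to 0.3 rad) differ each time. Origin: centre of its underside; x from its front (the hand knob's end) to its back, y to its left, z up. In this frame, mm: hand knob axis (-120, 90), switch axis (-50, -120), load gear at the back left, up to 199 high
- jack_grip (a point): point on the vertical axis of the jack screw's hand knob, at the knob's mid-height, 134 mm above the counter. The knob is a black plastic cylinder, 44 mm diameter, from 118 to 146 mm above the counter, white line on top; it stays at this height and never tilts, and can be gripped across at any yaw
- jack (a joint): turn of the hand knob, rad: 0 when the cradle is level, grows as the knob turns clockwise seen from above, which raises the cradle's tail by 3.1 mm per rad at the screw. Starts 1.5 to 3.8 rad below 0; end stops at -4.2 and 2.0. Turning takes about 0.06 Nm and it stays where it is left
- cradle (a joint): tilt of the cradle about its cross hinge, rad: 0 is level, negative is tail (the knob's end) low; it is 0.026 times jack and moves with the knob only
- cradle_tail (a point): middle of the upper front edge of the dark steel cradle plate (220 x 130 x 8 mm), at its tail: 155 mm from the hinge line towards the knob's end; 79 mm above the counter when level
- spirit_level (a point): top centre of the spirit level on the cradle plate's right side: yellow-green vial 64 mm long lying front to back, two black lines 17 mm apart about its middle; the pale bubble, 14 mm long, moves 0.2 mm per mrad of tilt towards the high end and lies between the lines when the cradle is level
- switch (a joint): turn of the switch, rad: 0 OFF (its start, at a stop), click detents where it rests at about 0.45 and 0.87, START at 1.35 (a solid stop); grows clockwise seen from above. Let go beyond about 1.1 it springs back to the second click. Turning it over the clicks takes up to 0.23 Nm; held on START it pushes back towards OFF with about 0.22 Nm
- switch_handle: the switch's red upright bar, 58 x 14 mm and 30 mm tall, on a black disc of 54 mm diameter. Origin on the turning axis, 122 mm above the counter; z up; the bar lies along its x axis, white line towards +x, 130 to 160 mm above the counter. At OFF +x is turned +0.9 rad (anticlockwise) from the tester's x and points at the white mark; yellow and green marks: the clicks; red: START
- switch_grip (a point): point on the switch's turning axis, 25 mm above the control box's top, within the red bar: good height to pinch the bar across its 14 mm width
- wrench: loose steel wrench, 170 mm long, lying on the counter left of the tester; origin at its middle on the underside; to be left alone
- carton: loose brown parts carton 75 x 95 x 60 mm on the counter right of the tester; origin at the centre of its underside; to be left alone
- spray_can: loose blue spray can with a white label, 52 mm diameter, 155 mm tall, standing on the counter right of the tester; origin at the centre of its underside; to be left alone
- socket: loose steel wrench socket, 26 mm diameter, 40 mm tall, standing on the tester's deck in front of the control box; origin at the centre of its underside; to be left alone
- box_top (a point): centre of the control box's flat top, 122 mm above the counter; the grey box is 170 mm (tester's x) by 160 mm (y) and stands on the deck; an ammeter and lamps rise 5 mm above the top behind the switch
- motor (a point): point on the starter motor's axis above the hinge line, 55 mm above the cradle plate's middle; the motor lies along the tester's x from 62 mm in front of this point to 125 mm behind it, body 74 mm diameter (top 170 mm above the counter); its solenoid at the upper left reaches 191 mm high, from 50 mm in front to 52 mm behind, up to 63 mm to the left
- index_mark (a point): centre of the red line on the white index post (14 mm square, 110 mm tall) at the front left of the cradle: 75 mm above the counter; level with the short white line on the cradle plate's left edge when the cradle is level

How it is judged (in metres and radians):
On the way, in this order (a step that is already met when the one before it is completed fails the run):
1. the cradle is level (within 0.75 degrees) while the switch is still OFF (value of joint cradle between -0.0131 and 0.0131 rad and velocity of joint cradle between -0.02 and 0.02 rad/s and value of joint switch below 0.2 rad), for 0.3 s.
2. the gripper holds the switch on START for a second, with the cradle level (value of joint switch above 1.25 rad and contact force between the fingers and switch_handle above 1 N and value of joint cradle between -0.0131 and 0.0131 rad), for 1 s.
At the end, for the whole second after the job is handed in: The fingers hold the switch on START (within 0.1 rad of its stop at 1.35, finger force on the handle over 1 N), after at least a second there and through the second after the program ends; cradle level within 0.75 degrees (0.0131 rad); the four bystanders within 30 mm of where they stood (all of step 2 and distance of each of wrench, carton, spray_can, socket from where it was at the start of the episode below 0.03 m); the arm keeps its last pose, push and grip.
It fails at once if the switch is turned beyond its second click towards START while the cradle is more than 1.5 degrees out of level (value of joint switch above 1.1 rad and (value of joint cradle below -0.026 rad or value of joint cradle above 0.026 rad)).
It fails at once if a bystander (wrench, carton, spray can or socket) is pushed out of place (distance of any of wrench, carton, spray_can, socket from where it was at the start of the episode above 0.03 m).
It also fails if it takes over 61 s, if anything falls off the work surface, if the arm or the gripper's body presses on something with over 40 N, if the wrist force passes 120 N, or if a joint passes its speed limit or range.

## Working session

There is one attempt and no reset: what is moved stays moved. The work goes in short steps, each a Python script; the robot and the scene stay as the last script left them, time stands still between calls to the robot, and variables do not carry over. Pictures are saved under pics/ and viewed, at most 10 in all, crops included, and the job is handed in when it is done.

```bash
mkdir -p pics; ls; python3 - <<'E'
from bench import env, viewer
import cv2, numpy as np
s=env.read_state(); print(s, env.nose_length)
for c in ["scene","side"]:
    im=viewer.get_image(c); cv2.imwrite(f"pics/{c}0.png",im["pixels"])
    print(c,im["fx"],im["fy"],im["cx"],im["cy"],np.round(im["pose"],3).tolist(),[k for k in im])
    for q in ["jack_grip","switch_grip","switch_handle","spirit_level","cradle_tail","box_top","motor","index_mark","tester","wrench","carton","spray_can","socket"]:
        r=viewer.find_in(q,c); print(q,[(np.round(d["pixel"],1).tolist(),round(d["conf"],2)) for d in r[:2]])
E
```

```text
pics
{'time_s': 0.0, 'joints': array([ 6.76671497e+01,  1.64552264e+01,  9.04247177e+01,  6.61002718e-04,
        7.32583144e+01, -8.59332454e+00]), 'dq': array([-0.01516738,  0.04444046,  0.05583782, -0.01787538,  0.0109959 ,
        0.09214684]), 'joint_torque': array([-2.00616792e-03, -4.05974936e+01, -2.92622316e+01, -3.14769413e-04,
        5.79092681e-03,  4.15254988e-06]), 'ee_pos': array([160.00952003, 655.05045756, 221.70837759]), 'orientation': array([-1.79863388e+02, -2.12840038e-02,  1.66260258e+02]), 'wrist_force': array([ 0.22180481,  0.11982557, -0.01717066]), 'moment': array([ 0.02963268, -0.00902246,  0.03117012]), 'gripper_force': 0.0, 'gripper_width': 85.38934241924412} 22.0
scene 369.1108049011807 369.1108049011807 322.13183683457277 199.04948596925942 [[0.453, -0.743, 0.492, 1111.648], [0.891, 0.384, -0.242, -246.599], [-0.009, 0.548, 0.836, 1017.181], [0.0, 0.0, 0.0, 1.0]] ['pixels', 'fx', 'fy', 'cx', 'cy', 'pose']
jack_grip [([325.8, 168.7], 0.62)]
switch_grip [([280.4, 218.6], 0.59)]
switch_handle [([277.7, 220.0], 0.58)]
spirit_level [([349.6, 196.6], 0.61)]

[... 366 characters left out ...]
37 318.8806837378422 205.41472183310026 [[0.997, 0.062, -0.052, 529.481], [-0.08, 0.641, -0.763, -842.94], [-0.014, 0.765, 0.644, 826.976], [0.0, 0.0, 0.0, 1.0]] ['pixels', 'fx', 'fy', 'cx', 'cy', 'pose']
jack_grip [([281.0, 185.0], 0.75)]
switch_grip [([324.9, 236.1], 0.63)]
switch_handle [([321.5, 234.9], 0.81)]
spirit_level [([324.2, 185.7], 0.67)]
cradle_tail [([321.2, 190.1], 0.87)]
box_top [([333.7, 236.9], 0.79)]
motor [([320.1, 185.7], 0.96), ([290.9, 169.1], 0.32)]
index_mark [([335.6, 236.7], 0.9)]
tester [([337.9, 233.6], 0.83), ([363.3, 329.4], 0.49)]
wrench [([290.7, 172.1], 0.53)]
carton [([291.6, 354.7], 0.69)]
spray_can [([359.7, 328.4], 0.77)]
socket [([291.9, 289.0], 0.48)]
```

View pics/scene0.png

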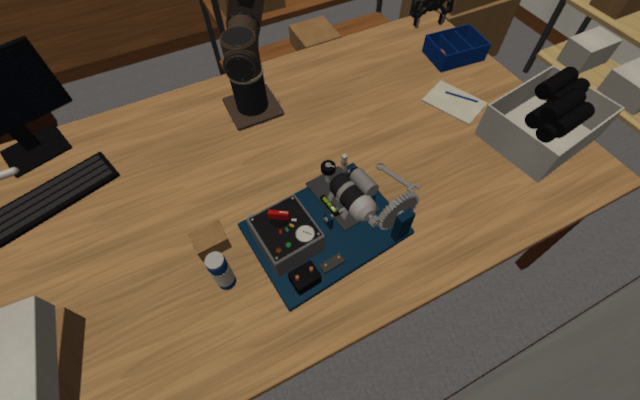

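View pics/side0.png

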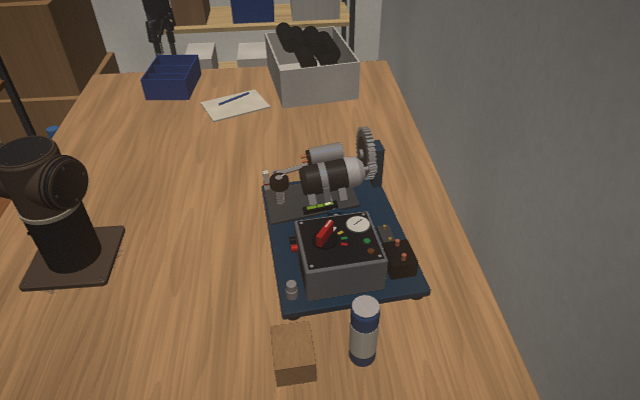

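The scene picture shows the knob at (328,167), the red switch bar at (278,215) and deck corners at (240,231), (293,302) and (411,233). In the side picture the knob is at (279,182), the switch at (325,233) and the vial at (320,207). I'll fit the tester pose from these.

```bash
cat > h.py <<'E'
from bench import env, viewer
import cv2, numpy as np
from scipy.optimize import least_squares
def proj(P,im,T=None):
    T=im["pose"] if T is None else T
    p=np.linalg.inv(T)@np.append(P,1)
    return np.array([im["cx"]+im["fx"]*p[0]/-p[2], im["cy"]-im["fy"]*p[1]/-p[2]])
def t2w(t,p):  # tester pose (x,y,yaw), point in tester
    c,s=np.cos(t[2]),np.sin(t[2]); return np.array([t[0]+c*p[0]-s*p[1],t[1]+s*p[0]+c*p[1],p[2]])
def fit(obs,t0):
    f=lambda t:np.concatenate([proj(t2w(t,p),im,T)-px for p,px,im,T in obs])
    r=least_squares(f,t0,loss="soft_l1",f_scale=2,x_scale=[100,100,1]); return r.x,f(r.x).reshape(-1,2)
E
python3 - <<'E'
from h import *
sc=viewer.get_image("scene"); sd=viewer.get_image("side")
K=[-120,90,134];S=[-50,-120,145]
obs=[(K,[328,167.5],sc,None),(S,[278.5,215.5],sc,None),([-160,-220,32],[240,231],sc,None),([160,-220,32],[293,302],sc,None),([160,220,32],[411,233],sc,None),
(K,[279.5,182],sd,None),(S,[325,234],sd,None),([-160,-220,32],[280,308],sd,None),([160,-220,32],[427,292],sd,None)]
for y in (0,):
    t,r=fit(obs,[550,0,y]); print(t,np.degrees(t[2])); print(np.round(r,1).tolist())
print(t2w(t,K),t2w(t,S))
# vial and bubble crop
p=proj(t2w(t,[0,0,80]),sd); x,y=p.astype(int); cv2.imwrite("pics/v0.png",cv2.resize(sd["pixels"][140:270,240:400],None,fx=5,fy=4.6,interpolation=cv2.INTER_CUBIC)[:600])
Kw=t2w(t,K)
for z in (134,230):
  for off in (0,90,180,-90):
    o=[180,0,np.degrees(t[2])+off]
    q=env.solve_ik([Kw[0],Kw[1],z],o); print(z,off,None if q is None else np.round(q))
E
```

```text
[6.26750664e+02 1.03372009e+00 9.54144162e-02] 5.46684335279146
[[0.9, -0.1], [0.4, -1.1], [-3.0, -8.4], [-4.6, 8.5], [4.7, -1.4], [-0.3, -1.2], [-1.0, -1.1], [0.2, 5.6], [3.5, -1.2]]
[498.72221066  79.19198985 134.        ] [ 588.41045413 -123.18394495  145.        ]
134 0 [ -3.   0. 118.  -0.  61.  82.]
134 90 [ -3.   0. 118.  -0.  61.  -8.]
134 180 [ -3.   0. 118.   0.  61. -98.]
134 -90 None
230 0 [ -3.  -6. 113.  -0.  72.  82.]
230 90 [ -3.  -6. 113.   0.  72.  -8.]
230 180 [ -3.  -6. 113.   0.  72. -98.]
230 -90 None
```

View pics/v0.png

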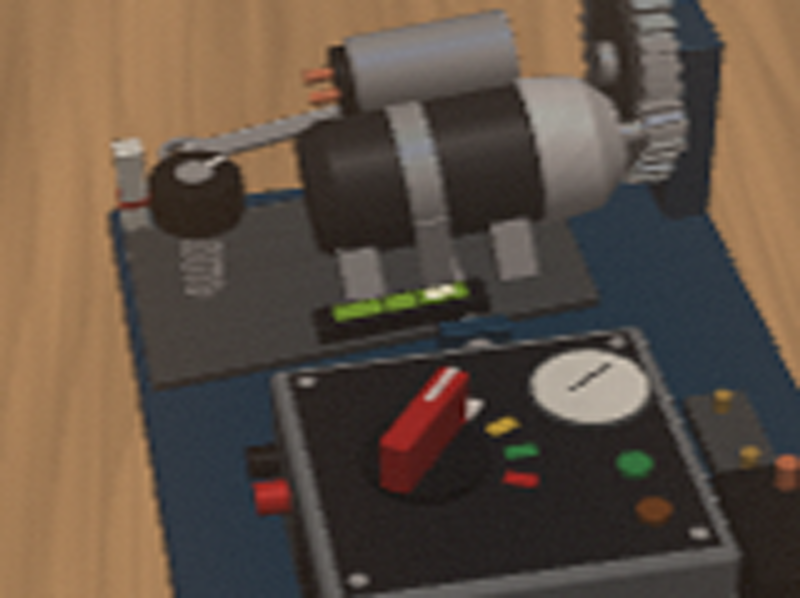

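The crop shows the bubble far toward the back (438,290) on a vial spanning (333,312) to (468,290). That is about 17 mm, so the tail is about 88 mrad low and the jack is near -3.4 rad. I'll move above the knob and take a close look.

```bash
cat >> h.py <<'E'
def tool():
    from scipy.spatial.transform import Rotation as R
    s=env.read_state(); T=np.eye(4); T[:3,:3]=R.from_euler("xyz",s["orientation"],degrees=True).as_matrix(); T[:3,3]=s["ee_pos"]; return T
def wrist():
    T=tool(); im=viewer.get_image("wrist"); return im,T@np.array(im["tool_from_camera"])
def ray(px,im,T,z):
    d=T[:3,:3]@np.array([(px[0]-im["cx"])/im["fx"],-(px[1]-im["cy"])/im["fy"],-1]); return T[:3,3]+d*(z-T[2,3])/d[2]
t0=np.array([626.75,1.03,.0954])
E
python3 - <<'E'
from h import *
K=t2w(t0,[-120,90,134])
env.move_to([K[0],K[1],275],[180,0,5.5-180]); env.sleep(.3)
im,T=wrist(); cv2.imwrite("pics/w1.png",im["pixels"])
s=env.read_state(); print(s["time_s"],s["joints"],s["ee_pos"],s["orientation"]); print(np.round(im["tool_from_camera"],3).tolist(),im["fx"])
print("pred knob",proj([K[0],K[1],146],im,T),"switch",proj(t2w(t0,[-50,-120,160]),im,T))
for q in ["jack_grip","switch_grip","spirit_level","index_mark"]: print(q,[(d["pixel"],round(d["conf"],2)) for d in viewer.find_in(q,"wrist")[:2]])
E
```

```text
4.2333 [-2.47676713e+00 -7.63644816e+00  1.10435440e+02 -1.04680151e-03
  7.72080754e+01 -9.79996452e+01] [498.70890637  79.41825645 274.95627361] [-1.79999973e+02 -7.14095019e-03 -1.74476890e+02]
[[-0.001, 0.952, 0.307, 78.031], [1.0, 0.0, 0.0, 0.689], [0.0, 0.307, -0.952, -151.807], [0.0, 0.0, 0.0, 1.0]] 285.31328236677786
pred knob [324.99520498 190.11909662] switch [124.77847533 257.91549985]
jack_grip [([322.6, 183.1], 0.67)]
switch_grip [([137.9, 246.3], 0.71), ([123.8, 159.5], 0.57)]
spirit_level [([330.6, 250.1], 0.7), ([269.5, 229.4], 0.29)]
index_mark [([35.4, 246.7], 0.65)]
```

View pics/w1.png

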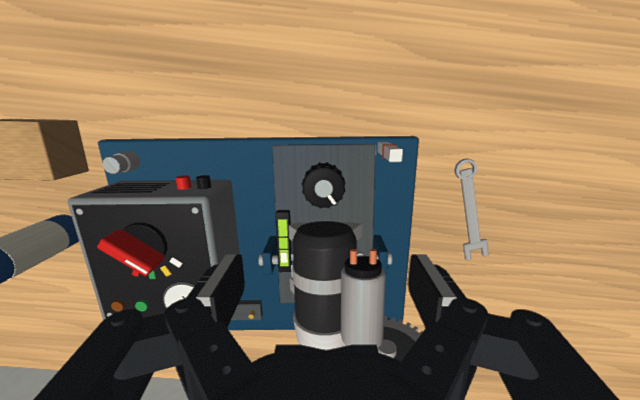

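Knob top centre is at (323,186), about 4 px from the prediction. Front deck corners are at (99,141) and (418,136), and the switch bar middle is near (135,250). I'll refit with these.

```bash
python3 - <<'E'
from h import *
sc=viewer.get_image("scene"); sd=viewer.get_image("side"); im,T=wrist()
K=[-120,90,134];S=[-50,-120,145]
obs=[(K,[328,167.5],sc,None),(S,[278.5,215.5],sc,None),(K,[279.5,182],sd,None),(S,[325,234],sd,None),
([-120,90,146],[323,186],im,T),([-50,-120,148],[135,249],im,T),([-160,-220,32],[99,141],im,T),([-160,220,32],[418,136],im,T)]
t,r=fit(obs,t0); print(t.tolist()); print(np.round(r,1).tolist())
t2,r=fit(obs[4:],t0); print(t2); print(np.round(r,1).tolist())
print(t2w(t,K),t2w(t2,K),t2w(t,S),t2w(t2,S), ray([323,186],im,T,146))
# segmentation centroid of the knob (wrist)
m=viewer.cut_out("jack_grip","wrist"); 
for d in m[:2]: ys,xs=np.where(d["mask"]); print(d["conf"],xs.min(),xs.max(),ys.min(),ys.max())
m=viewer.cut_out("switch_handle","wrist")
for d in m[:2]: ys,xs=np.where(d["mask"]); print(d["conf"],xs.min(),xs.max(),ys.min(),ys.max(),xs.mean(),ys.mean())
# vial: profile of image column along the vial
p=im["pixels"].astype(int); 
for y in range(206,276,2): print(y,p[y,279:290].mean(0).round().astype(int).tolist(),end=" ")
E
```

```text
[625.166757611457, 1.350958080280219, 0.11173339295288327]
[[-0.0, -0.5], [0.3, -0.9], [-1.5, -0.7], [-0.8, -1.0], [0.8, 1.2], [-2.6, 3.8], [-2.9, -0.3], [2.0, -0.7]]
[6.24453384e+02 2.14224975e+00 1.11834636e-01]
[[1.6, 0.6], [-2.0, 3.3], [-2.4, -0.7], [2.6, -1.2]]
[495.87994507  77.40962032 134.        ] [495.15887128  78.18782223 134.        ] [ 588.858668  -123.4758124  145.       ] [ 588.15793198 -122.68819603  145.        ] [494.68492409  76.46336495 146.        ]
0.9 302 344 163 207
0.59 272 384 144 349
0.59 99 166 222 275 136.82636794485137 246.59543300301596
0.54 272 384 144 349 329.0198178305272 247.94998619928236
206 [91, 87, 80] 208 [93, 88, 82] 210 [31, 29, 27] 212 [31, 30, 31] 214 [45, 46, 47] 216 [44, 44, 45] 218 [44, 47, 45] 220 [60, 178, 140] 222 [61, 179, 142] 224 [62, 183, 145] 226 [70, 191, 154] 228 [70, 191, 153] 230 [69, 191, 152] 232 [68, 191, 152] 234 [69, 196, 155] 236 [53, 122, 100] 238 [63, 183, 143] 240 [58, 183, 142] 242 [59, 185, 144] 244 [58, 184, 143] 246 [58, 184, 142] 248 [48, 149, 116] 250 [54, 175, 134] 252 [77, 172, 142] 254 [161, 200, 189] 256 [157, 201, 188] 258 [156, 204, 190] 260 [159, 200, 188] 262 [105, 187, 167] 264 [51, 179, 136] 266 [40, 87, 69] 268 [35, 32, 34] 270 [33, 32, 32] 272 [79, 79, 75] 274 [86, 85, 81]
```

```bash
sed -i 's/^t0=.*/t0=np.array([624.9,1.6,.1118])/' h.py; python3 - <<'E'
from h import *
K=[495.5,77.4]
env.move_to([*K,200],[180,0,-152.5])
print(env.move_linear([*K,140],feed=80,until_force=15))
env.close(force=40); s=env.read_state(); print(s["time_s"],s["gripper_width"],s["gripper_force"],s["wrist_force"],s["ee_pos"],s["joints"])
q=np.array(s["joints"])
q=np.array(env.solve_ik([*K,140],[180,0,-152.5]))
for a in (70,140,203):
    g=q.copy(); g[5]+=a; env.goto_joints(g); s=env.read_state(); print(a,s["time_s"],s["wrist_force"].round(1),s["moment"].round(2),s["orientation"].round(1),s["gripper_width"])
env.sleep(.2); sd=viewer.get_image("side")
cv2.imwrite("pics/s2.png",cv2.resize(sd["pixels"][140:270,240:400],None,fx=5,fy=4.6,interpolation=cv2.INTER_CUBIC)[:600])
E
```

```text
False
6.8083 0.06500037190581298 0.0 [-0.05056725  0.47056546  0.18113804] [495.46659112  77.38819474 139.97454605] [-2.73009523e+00 -6.78795938e-01  1.18544051e+02 -2.95583226e-06
  6.21399792e+01 -1.20227977e+02]
70 7.9333 [ 0.8  0.8 -0.3] [-0.03  0.01  0.04] [-180.     0.   137.5] -0.09410274502943734
140 9.0583 [-0.1 -0.   0. ] [ 0.03 -0.03 -0.01] [-180.     0.    67.6] 0.07052193210060688
203 10.0833 [-0.3 -0.8 -0.3] [ 0.01 -0.    0.  ] [-180.    -0.     4.6] -0.1770410574204866
```

View pics/s2.png

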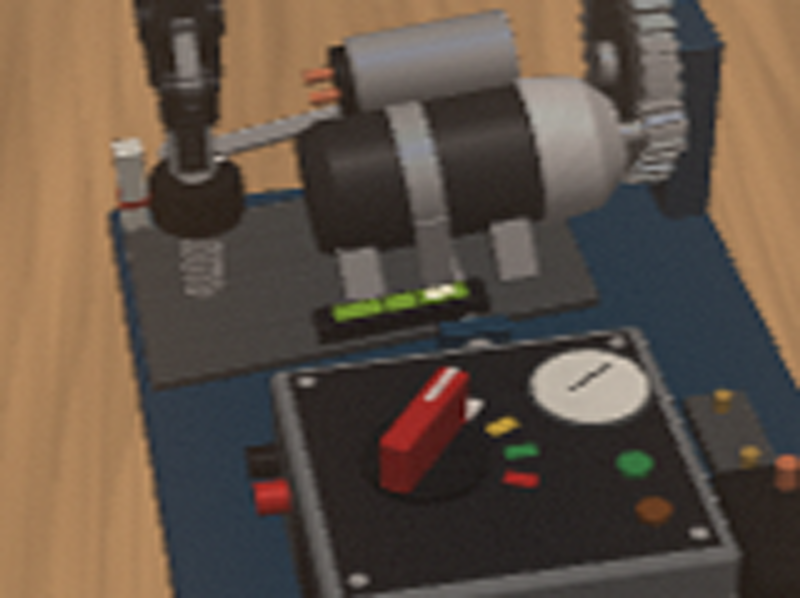

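The jaws closed to 0 mm above the knob: the fingertips sit on the knob-top silhouette at (195,180), and the bubble hasn't moved. The tips appear higher than the stated nose length implies, so I'll probe the knob top gently to measure it.

```bash
python3 - <<'E'
from h import *
K=[495.5,77.4]
im,T=wrist(); cv2.imwrite("pics/w2.png",im["pixels"])
print(im["cx"],im["cy"],[ (z,proj([0,0,z],im,np.array(im["tool_from_camera"])).round(0).tolist()) for z in (-20,-12,0,22)])
print(env.move_linear([*K,112],feed=20,until_force=6)); s=env.read_state(); print(s["time_s"],s["ee_pos"],s["wrist_force"])
env.move_linear([*K,s["ee_pos"][2]+10],feed=60)
E
```

```text
325.8302313131733 201.63449635677463 [(-20, [327.0, 268.0]), (-12, [327.0, 260.0]), (0, [327.0, 250.0]), (22, [327.0, 235.0])]
True
10.8167 [495.65927916  77.39450656 137.85685069] [ 0.69109647 -0.17108404  3.53680891]
```

View pics/w2.png

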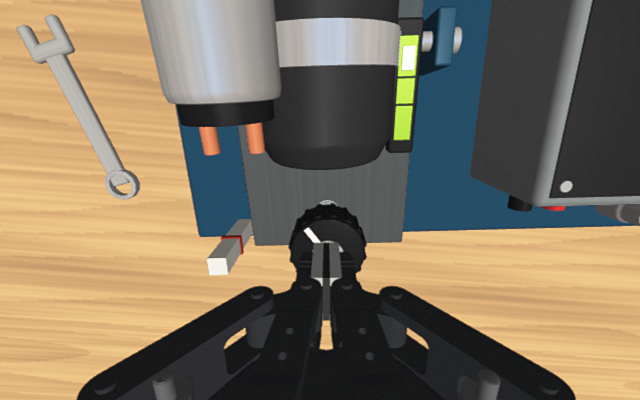

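The probe touched the knob top at TCP z=137.9 and the picture shows the tips on the knob at (325,245). So the tips really end about 8 mm behind the TCP, 30 mm short of the stated 22 mm, and I'll shift my heights by -30 mm. The knob is centred under the fingers.

```bash
python3 - <<'E'
from h import *
K=[495.5,77.4]
env.move_linear([*K,180],feed=150); env.release()
env.move_to([*K,170],[180,0,-152.5])
print(env.move_linear([*K,110],feed=80,until_force=12))
env.close(force=40); s=env.read_state(); print(s["time_s"],s["gripper_width"],s["gripper_force"],s["wrist_force"],s["ee_pos"])
if 35<s["gripper_width"]<50:
  q=np.array(env.solve_ik([*K,110],[180,0,-152.5])); print(q[5])
  for a in (60,130,200):
    g=q.copy(); g[5]+=a; env.goto_joints(g); s=env.read_state(); print(a,s["time_s"],s["wrist_force"].round(1),s["moment"].round(2),s["orientation"].round(1),s["gripper_width"])
  env.sleep(.2); im,T=wrist(); cv2.imwrite("pics/w3.png",im["pixels"])
E
```

```text
False
16.6333 42.91076820015543 41.978970766067505 [-0.41774912 -3.51216704  3.73412289] [496.23915547  76.6463729  110.92039637]
-120.22853568959137
60 17.6167 [-0.5 -5.7  5.6] [-1.08  0.25 -0.06] [-1.799e+02  1.000e-01  1.476e+02] 42.72455353220699
130 18.7417 [ 0.5 -5.9  6.3] [-0.81  0.43 -0.1 ] [1.80e+02 1.00e-01 7.75e+01] 42.457443248722804
200 19.8667 [-1.5 -6.2  6. ] [-0.55  0.23 -0.01] [180.   -0.    7.5] 42.822076490158224
```

View pics/w3.png

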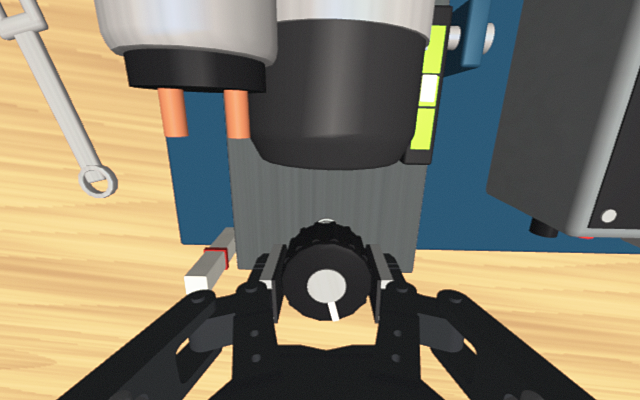

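The bubble sits between the lines: lines at rows 74 and 107 and bubble rows 76–104 in column 429, so the cradle is level. Next I'll check this numerically, release the knob and look at the switch from above.

```bash
python3 - <<'E'
from h import *
p=cv2.imread("pics/w3.png").astype(int)
print([(y,p[y,425:433].mean(0).round().astype(int).tolist()) for y in range(68,112,2)])
K=[495.5,77.4]; S=t2w(t0,[-50,-120,145]); yaw=np.degrees(t0[2]+.9)
env.release(); env.move_linear([*K,200],feed=120)
for y in (yaw,yaw-180):
    print(y,[None if (q:=env.solve_ik([S[0],S[1],120],[180,0,y-d])) is None else q.round(0).tolist() for d in (0,45,85)])
q=env.solve_ik([S[0],S[1],120],[180,0,yaw])
y0=yaw
if q is None or env.solve_ik([S[0],S[1],120],[180,0,yaw-85]) is None or q[5]>70: y0=yaw-180
env.move_to([S[0],S[1],235],[180,0,y0]); env.sleep(.3)
im,T=wrist(); cv2.imwrite("pics/w4.png",im["pixels"]); np.savez("w4.npz",T=T)
s=env.read_state(); print(y0,s["time_s"],s["joints"].round(1),s["ee_pos"]); print("pred",proj([S[0],S[1],160],im,T),proj([S[0],S[1],124],im,T))
for d in viewer.cut_out("switch_handle","wrist")[:2]:
    ys,xs=np.where(d["mask"]); print(d["conf"],xs.min(),xs.max(),ys.min(),ys.max(),xs.mean(),ys.mean())
E
```

```text
[(68, [101, 252, 229]), (70, [102, 253, 230]), (72, [90, 249, 209]), (74, [128, 144, 145]), (76, [255, 255, 255]), (78, [254, 255, 255]), (80, [254, 255, 255]), (82, [254, 255, 255]), (84, [254, 255, 255]), (86, [254, 255, 255]), (88, [254, 255, 255]), (90, [254, 255, 255]), (92, [254, 255, 255]), (94, [254, 255, 255]), (96, [254, 255, 255]), (98, [254, 255, 255]), (100, [255, 255, 255]), (102, [132, 252, 235]), (104, [102, 255, 236]), (106, [77, 137, 113]), (108, [77, 150, 124]), (110, [104, 255, 236])]
57.971869711336694 [[-21.0, 13.0, 106.0, -0.0, 61.0, 11.0], [-21.0, 13.0, 106.0, -0.0, 61.0, 56.0], [-21.0, 13.0, 106.0, -0.0, 61.0, 96.0]]
-122.0281302886633 [None, [-21.0, 13.0, 106.0, 0.0, 61.0, -124.0], [-21.0, 13.0, 106.0, 0.0, 61.0, -84.0]]
57.971869711336694 22.975 [-21.4   6.7 100.4   0.   72.9  10.6] [ 588.56230814 -122.65386304  235.07528656]
pred [326.36643943 209.36652546] [326.28475118 196.94406401]
0.91 299 354 169 240 326.54777777777775 200.8759259259259
```

View pics/w4.png

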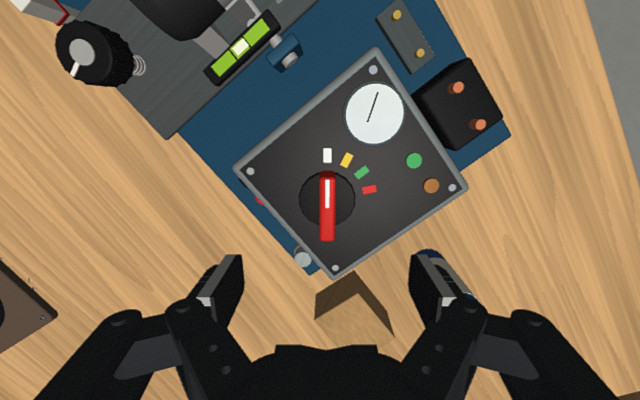

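The bar is vertical in the image at (327,200) and the disc centre is at (327,197) against a predicted (326,197), so position and yaw are good. The earlier bubble offset was about 2.5 px (6 mrad), so I'll measure it more precisely in this view before acting.

```bash
python3 - <<'E'
import cv2,numpy as np
p=cv2.imread("pics/w4.png"); hsv=cv2.cvtColor(p,cv2.COLOR_BGR2HSV)
m=((hsv[...,0]>28)&(hsv[...,0]<55)&(hsv[...,1]>90)&(hsv[...,2]>90)).astype(np.uint8)
m[:, :200]=0;m[:,280:]=0;m[90:]=0
ys,xs=np.where(m); r=cv2.minAreaRect(np.c_[xs,ys].astype(np.float32)); print(r)
b=cv2.boxPoints(r); c=np.array(r[0])
e=b[1]-b[0] if np.linalg.norm(b[1]-b[0])>np.linalg.norm(b[2]-b[1]) else b[2]-b[1]
L=np.linalg.norm(e); e/=L; e*=np.sign(e[0]); n=np.array([-e[1],e[0]])
out=[]
for s in np.arange(-L/2-4,L/2+5,1.0):
    v=np.mean([[cv2.getRectSubPix(p,(1,1),tuple(map(float,c+s*e+k*n)))[0,0]] for k in (-2,-1,0,1,2)],axis=(0,1)); out.append((round(float(s),1),v.round().astype(int).tolist()))
print(out)
a=cv2.warpAffine(p,cv2.getRotationMatrix2D(tuple(map(float,c)),float(np.degrees(np.arctan2(e[1],e[0]))),6),(640,400))
t=c.astype(int); cv2.imwrite("pics/vial.png",cv2.getRectSubPix(a,(600,140),tuple(map(float,c))) )
E
```

```text
((240.1443634033203, 47.2158203125), (14.409680366516113, 70.66459655761719), 46.2188720703125)
[(-39.3, [29, 28, 29]), (-38.3, [28, 27, 28]), (-37.3, [29, 24, 27]), (-36.3, [30, 35, 32]), (-35.3, [35, 102, 78]), (-34.3, [46, 177, 132]), (-33.3, [50, 193, 144]), (-32.3, [49, 190, 141]), (-31.3, [50, 189, 142]), (-30.3, [49, 189, 141]), (-29.3, [49, 189, 141]), (-28.3, [49, 189, 141]), (-27.3, [49, 189, 141]), (-26.3, [50, 190, 141]), (-25.3, [50, 189, 141]), (-24.3, [50, 189, 141]), (-23.3, [49, 189, 141]), (-22.3, [49, 190, 141]), (-21.3, [50, 189, 142]), (-20.3, [49, 189, 142]), (-19.3, [50, 190, 142]), (-18.3, [50, 190, 143]), (-17.3, [50, 190, 142]), (-16.3, [50, 190, 142]), (-15.3, [50, 191, 142]), (-14.3, [50, 190, 142]), (-13.3, [51, 193, 144]), (-12.3, [50, 190, 142]), (-11.3, [40, 141, 106]), (-10.3, [30, 77, 59]), (-9.3, [35, 132, 99]), (-8.3, [59, 181, 139]), (-7.3, [141, 211, 193]), (-6.3, [210, 241, 241]), (-5.3, [219, 245, 244]), (-4.3, [217, 244, 243]), (-3.3, [216, 244, 242]), (-2.3, [216, 244, 242]), (-1.3, [216, 244, 243]), (-0.3, [217, 244, 242]), (0.7, [217, 243, 
[... 229 characters left out ...]
49, 193, 144]), (11.7, [51, 193, 145]), (12.7, [51, 193, 144]), (13.7, [52, 193, 144]), (14.7, [51, 192, 145]), (15.7, [52, 192, 145]), (16.7, [52, 193, 145]), (17.7, [52, 193, 145]), (18.7, [52, 192, 144]), (19.7, [52, 193, 145]), (20.7, [52, 194, 145]), (21.7, [52, 193, 145]), (22.7, [52, 193, 145]), (23.7, [53, 194, 145]), (24.7, [53, 194, 146]), (25.7, [52, 194, 145]), (26.7, [52, 194, 145]), (27.7, [52, 193, 146]), (28.7, [53, 194, 146]), (29.7, [52, 194, 145]), (30.7, [53, 194, 146]), (31.7, [53, 195, 146]), (32.7, [54, 198, 149]), (33.7, [51, 189, 142]), (34.7, [42, 130, 98]), (35.7, [33, 51, 43]), (36.7, [33, 28, 30]), (37.7, [34, 32, 33]), (38.7, [34, 32, 33]), (39.7, [34, 33, 33])]
```

Both views agree on about 6 mrad tail-low, inside the 13 mrad limit. I'll grip the switch and turn it clockwise to START.

```bash
python3 - <<'E'
from h import *
S=t2w(t0,[-50,-120,145]); yaw=np.degrees(t0[2]+.9); p=[S[0],S[1],121]
env.move_linear([S[0],S[1],160],feed=120)
hit=env.move_linear(p,feed=60,until_force=12); s=env.read_state(); print(hit,s["time_s"],s["ee_pos"])
env.close(force=80); s=env.read_state(); print(s["gripper_width"],s["gripper_force"],s["wrist_force"].round(1),s["ee_pos"].round(1))
if 10<s["gripper_width"]<20 and not hit:
  q=np.array(env.solve_ik(p,[180,0,yaw]))
  for a in (25,50,65,77,81):
    g=q.copy(); g[5]+=a; env.goto_joints(g); env.sleep(.1); s=env.read_state(); print(a,round(s["time_s"],1),s["wrist_force"].round(1),s["moment"].round(2),s["orientation"].round(1),(s["joints"]-g).round(2)[5],s["gripper_width"],s["joint_torque"][5])
  env.sleep(.3); im,T=wrist(); cv2.imwrite("pics/w5.png",im["pixels"])
E
```

```text
False 24.6 [ 588.82358206 -123.3230794   121.16393124]
12.564242953839548 80.0283306750498 [-3.3  1.3  6.9] [ 589.2 -123.2  123.3]
25 25.9 [-1.1 -0.3  6.6] [ 0.05  0.26 -0.06] [ 1.799e+02 -1.000e-01  3.300e+01] 0.01 12.792900749753192 -0.03399533685296774
50 26.5 [-0.9 -1.7  5.8] [-0.21  0.11 -0.06] [179.8  -0.2   8. ] -0.03 13.149593514341497 -0.052767160814255476
65 26.9 [-0.9 -2.6  5.1] [-0.41  0.18  0.01] [179.8  -0.2  -7. ] -0.05 12.89855826935783 -0.00880009465618059
77 27.3 [-0.3 -3.3  4.8] [-0.56  0.26  0.  ] [179.8  -0.3 -19. ] -0.04 13.094791245110654 -0.015584442880935967
81 27.7 [-0.8 -3.7  5.6] [-0.43  0.17  1.92] [179.7  -0.3 -22.4] -0.49 13.054028190675618 1.9008464366197586
```

View pics/w5.png

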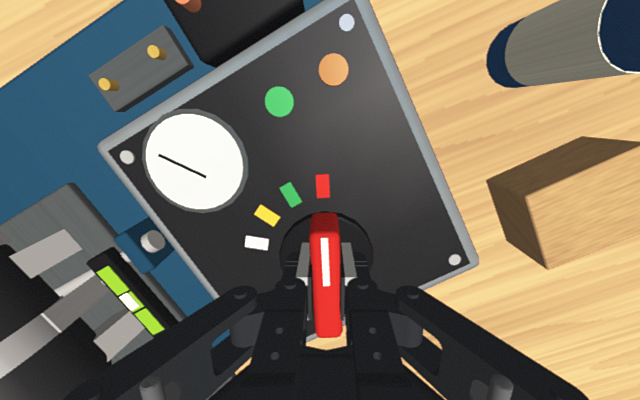

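The switch line points at the red START mark at (322,186), the solid stop is reached (1.9 Nm), and the bubble is still between its lines at (130,300). I'll hold it there and hand in.

```bash
python3 - <<'E'
from h import *
env.sleep(1.5); s=env.read_state(); print(s["time_s"],s["moment"].round(2),s["gripper_force"],s["orientation"].round(1))
print(env.close_job())
E
```

```text
29.5333 [-0.45  0.14  1.94] 88.5840700850406 [179.7  -0.3 -22.4]
the job is handed in; nothing more can be done
None
```

I handed the job in at 29.5 s with the cradle about 6 mrad tail-low (limit 13), the gripper still holding the switch against its START stop, and the wrench, carton, spray can and socket not touched; the hand-in returned no verdict.

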